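# Roll the specimen tube label-up and scan it

### The arm

A 6-joint arm with a two-finger parallel gripper is mounted at the origin on the work surface. World frame = base frame: x ahead of the robot, y to its left, z up, the work surface at z = 0. Lengths are in m, angles in rad, forces in N, time in s.
With the tool pointing down it reaches from about 0.35 to 0.95 m from the base axis. Payload 17.4 kg.
Tool frame: the origin (TCP) lies midway between the tips of the shut fingers; the grasp point (between the pads) lies 19 mm behind it (hold_point_z is the distance from the TCP to the grasp point, in m); z points along the fingers, y is the line along which they close (so a half turn about z gives the same grasp; the last joint's range is limited). The gripper opens to 93 mm and grips with 3 to 60 N. Pads are 15 mm wide; open, the fingers measure 128 mm over their backs; the gripper's body (75 mm by 188 mm) begins 65 mm behind the grasp point.
Start: joints at [-1.341, 0.116, 1.442, -0, 1.584, -0.038], TCP at [0.179, -0.651, 0.219] pointing down, gripper open.
Joint ranges: [-2.83, 2.83], [-0.83, 2.19], [0.07, 2.5], [-1.14, 4.28], [0.01, 3], [-2.97, 2.97]. Speed limits (rad/s): [1.89, 1.89, 2.22, 3.14, 3.14, 3.14].

### API

Orientations are given as a 3x3 rotation matrix whose columns are the frame's x, y, z axes.
In Python, from plant import * gives the robot as it stands. Calls block until the motion is done:
- reach(position, orientation): joint-space move of the TCP to a pose.
- movel(position, ori=None, feed=0.15, force_limit=None): straight line of the TCP; ori=None keeps the orientation; feed is the mean speed in m/s. With force_limit (N) it stops when the force on the tool has changed by that much, and returns True; else False.
- move_joints(angles): joint-space move.
- open_jaws() and gripper_close(grasp_force=None): open the fingers fully, or close them until they stop; grasp_force is the grip in N (None keeps the last).
- dwell(seconds).
- ik(position, orientation): joint angles nearest the present ones, or None.
- read_camera(name): name is "scene" or "side" or "wrist"; returns a dict with "pixels" (384x512x3 uint8, blue, green, red), "depth" (384x512 float32, m along the optical axis (not along the pixel's ray), 0 where there is no reading), "fx", "fy", "cx", "cy" (pixels), "R" (3x3) and "t" (3): a world point X has camera coordinates R X + t. Camera axes: x right, y down, z forward; pixel columns grow to the right and rows downward; lengths in m; the calibration is good to about 2 mm. A picture is of the moment at which its call begins.
A pose or a line that the arm cannot do raises Unreachable and nothing moves.
- job_done(): hands the job in; it is judged then, once.
Readings, each from a call of its own:
- get_time(): time.
- get_qpos(): joint angles.
- get_joint_velocities(): joint speeds.
- get_joint_efforts(): joint torques, N m.
- get_tool_pos(): TCP position.
- get_ee_rot(): TCP orientation.
- get_wrist_force(): force on the tool from outside, world axes, zero at the start.
- get_torque(): the same for the moment, N m.
- get_grip_width(): finger opening in m.
- get_grasp_force(): force on a finger pad.
Only numpy, scipy, OpenCV 4.12 (cv2) and the standard library are available. Lean on these libraries where they do the work, as an engineer would, in place of code of your own. Each camera call takes 0.05 s, during which the arm holds its last target. There are 200 camera calls.

### The job

Check in the specimen tube: roll it across the mat, never lifting it off, until it lies at rest wholly on the green half with its barcode label facing straight up, and let go of it. Then take the barcode scanner, hold it steady for a good second about 6 cm above the label, its window looking straight down at the label's middle without touching the tube, and put the scanner back on its stand as you found it. Leave the tube lying label-up on the green half, and do not disturb anything else on the bench.

Things in the scene. Friction and masses are not known exactly. Their poses are not given: they have to be found in the camera images.
- tube: Sealed amber specimen tube with black end caps, a plain cylinder 36 mm in diameter and 120 mm long, about 0.22 kg, lying on the mat. Origin at the middle of its axis, 18 mm above the mat; its own x axis runs along the tube. It rolls without sliding, 113 mm to a full turn. A yellow sleeve round its middle carries the label and turns with the tube.
- label (a point): Centre of the white barcode label (52 mm along the tube, 22 mm round it, black bars) on the tube's yellow sleeve, 18 mm from the tube's axis. z points straight out of the label, x along the tube. Round the sleeve from the label, seen in this frame: a red line on the +y side, a blue line on the -y side (a quarter turn off each), and a black line exactly facing away from the label.
- mat: Black checking mat, fixed to the bench, 240 mm (its x) by 370 mm (its y), 6 mm thick; origin at the centre of its underside. Its two printed halves lie side by side along its y.
- scan_zone: Green half of the mat, 220 mm (its x) by 175 mm (its y), a flat print; origin at its centre on the mat's top, 6 mm above the bench. Its axes are parallel to the mat's. It can be either half of the mat.
- intake_zone: Grey half of the mat, same size as the green one, 180 mm from it along the mat's y; origin at its centre on the mat's top. The tube starts here.
- scanner: Loose handheld barcode scanner, 0.16 kg, shaped like an upside-down L: a level grey handle with an orange trigger, and a white head (48 by 44 mm, 60 mm tall) that looks straight down. Origin at the centre of the red window in the head's underside; z points up, against the beam; the handle runs from the head to -x, its end 153 mm from the window's centre; overall height 78 mm.
- scanner_window (a point): Centre of the scanner's red window (the origin of scanner, same axes). The beam leaves along -z.
- scanner_grip (a point): Middle of the free part of the scanner's handle: 66 mm behind the window (-x) and 65 mm above it. The handle is 30 mm wide (y) and 26 mm tall here, with 44 mm of free air below it on the stand.
- stand: Black scanner stand, fixed: a plate 200 mm (x) by 85 mm (y), 8 mm thick, and at its -x end a block 44 by 44 mm that rises to 60 mm above the bench (centre at x = -68 mm), which carries the handle's end. Origin at the centre of the plate's underside. The scanner at home stands with its window on the plate at x = 66 mm, y = 0, its handle's end on the block.
- pencil_pot: Bystander: blue square pot 75 mm wide, 90 mm tall, with pencils to 165 mm. Origin: centre of its underside.
- petri_dish: Bystander: red and clear petri dish, 50 mm in diameter, 14 mm tall, near the mat's far (+x) edge. Origin: centre of its underside.
- eraser: Bystander: white and blue eraser, 24 by 50 by 16 mm, near the mat's far (+x) edge. Origin: centre of its underside.
- mug: Bystander: blue mug, 76 mm in diameter, 85 mm tall, beyond the mat. Origin: centre of its underside.
- glue: Bystander: small yellow glue bottle, 34 mm in diameter, 75 mm tall, beyond the mat. Origin: centre of its underside.
- flask: Bystander: white drinking bottle, 60 mm in diameter, 170 mm tall, beyond the mat. Origin: centre of its underside.
- stapler: Bystander: red and black stapler, 130 mm long, 34 mm wide, 36 mm tall, beyond the mat, to the robot's right. Origin: centre of its underside.
There are look-alikes about, which are no part of the job. What is shaped like the tube but pink or purple is not meant.

How it is judged:
By the outcome, as a careful person would: the job done as asked, in the order asked, and still so for the second after the job is handed in, with the robot touching nothing.
It also fails if it takes over 69 s, if anything falls off the work surface, if the arm or the gripper's body presses on something with over 40 N, if the wrist force passes 120 N, or if a joint passes its speed limit or range.

## Working session

There is one attempt and no reset: what is moved stays moved. The work goes in short steps, each a Python script; the robot and the scene stay as the last script left them, time stands still between calls to the robot, and variables do not carry over. Pictures are saved under pics/ and viewed, at most 10 in all, crops included, and the job is handed in when it is done.

```bash
ls; mkdir -p pics
python3 - <<'E'
from plant import *
import cv2,numpy as np
for n in ("scene","side"):
    c=read_camera(n); cv2.imwrite(f"pics/{n}0.png",cv2.resize(c["pixels"],(800,600),interpolation=cv2.INTER_CUBIC)); np.savez(f"{n}0.npz",**c)
    print(n,c["fx"],c["cx"],c["cy"],(-c["R"].T@c["t"]).round(3),c["R"].round(2).tolist())
print(get_time(),hold_point_z if 'hold_point_z' in globals() else None)
E
```

```text
pics
scene 466.3933045111785 259.0973374774797 189.86591757071196 [ 1.298 -0.593  1.016] [[0.57, 0.82, -0.01], [0.55, -0.4, -0.74], [-0.61, 0.42, -0.68]]
side 366.7052908180701 259.1111251710906 188.13425373287367 [-0.142  0.656  0.789] [[-0.74, -0.68, -0.01], [-0.4, 0.45, -0.8], [0.54, -0.58, -0.61]]
0.1 0.0188
```

View pics/scene0.png

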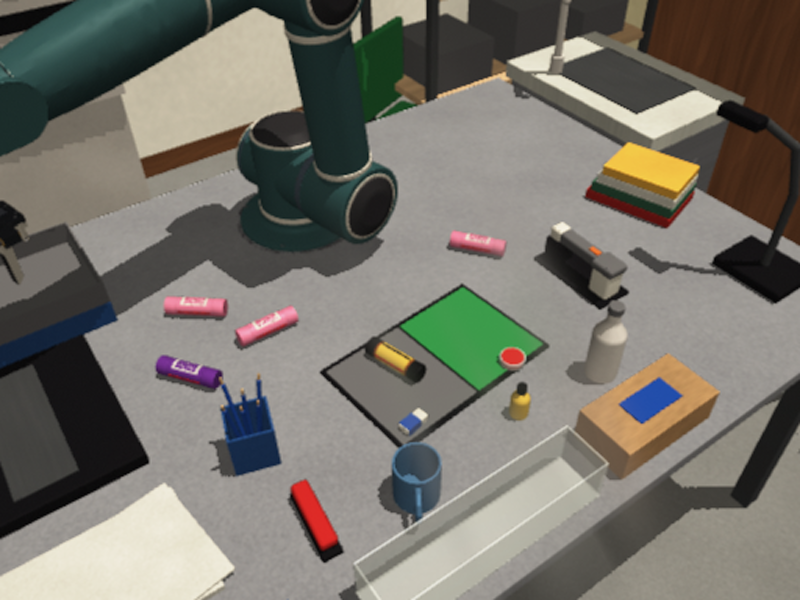

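View pics/side0.png

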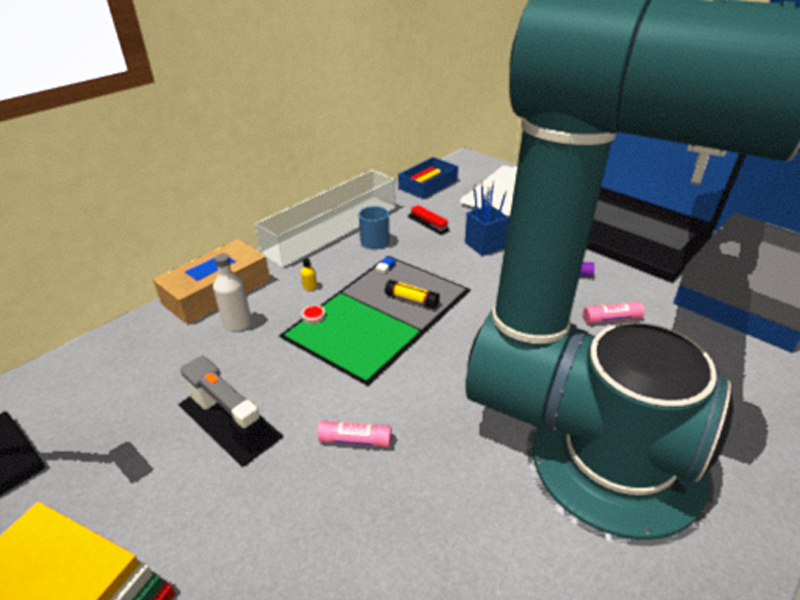

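The scene view shows the mat with corners (322,373), (462,286), (548,345), (405,443) and the green half on the upper right. The tube runs from (372,350) to (420,372). The scanner head is at (605,285), with its handle end at (560,232). The side view agrees. Next I'll measure and take a look with the wrist camera.

```bash
cat > h.py <<'E'
import numpy as np,cv2
def ray(c,u,v,z,s=1.0):
    u,v=(np.array([u,v])+.5)*s-.5
    R,t=c["R"],c["t"]; o=-R.T@t
    d=R.T@np.array([(u-c["cx"])/c["fx"],(v-c["cy"])/c["fy"],1]); return o+d*(z-o[2])/d[2]
def proj(c,X):
    p=c["R"]@np.asarray(X)+c["t"]; return np.array([c["fx"]*p[0]/p[2]+c["cx"],c["fy"]*p[1]/p[2]+c["cy"]])
def down(a):  # tool pointing down, tool y (closing line) at world angle a
    y=np.array([np.cos(a),np.sin(a),0]);z=np.array([0,0,-1.]);return np.stack([np.cross(y,z),y,z],1)
E
python3 - <<'E'
from h import *
s=np.load("scene0.npz");d=np.load("side0.npz")
def P(c,L,z):
    for u,v in L: print(ray(c,u,v,z,.64)[:2].round(3))
print("mat scene");P(s,[(322,373),(462,286),(548,345),(405,443)],.006)
print("mat side");P(d,[(470,290),(367,381),(282,336),(388,260)],.006)
print("tube");P(s,[(372,348),(418,368)],.024);P(d,[(390,288),(435,298)],.024)
print("scanner top head, end");P(s,[(608,265),(562,230)],.08);P(d,[(200,365),(247,408)],.08)
print("petri,eraser");P(s,[(512,357),(413,421)],.014)
print("start",end="");from plant import *;print(get_ee_rot().round(2).tolist())
E
```

```text
mat scene
[ 0.471 -0.213]
[0.433 0.146]
[0.661 0.174]
[ 0.688 -0.178]
mat side
[ 0.458 -0.208]
[0.428 0.149]
[0.65  0.177]
[ 0.681 -0.171]
tube
[ 0.487 -0.112]
[ 0.577 -0.071]
[ 0.581 -0.074]
[ 0.483 -0.114]
scanner top head, end
[0.616 0.366]
[0.48  0.373]
[0.621 0.367]
[0.476 0.37 ]
petri,eraser
[0.65  0.092]
[ 0.664 -0.144]
start[[0.96, 0.26, -0.0], [0.26, -0.96, 0.0], [0.0, -0.0, -1.0]]
```

Run:
```python
from plant import *; from h import *
a=np.radians(24+90)
for b in (a,a+np.pi):
    q=ik([.53,-.09,.24],down(b)); print(None if q is None else q.round(2)); 
q1=get_qpos(); b=min((a,a+np.pi),key=lambda b:abs(ik([.53,-.09,.24],down(b))[5]))
reach([.5,-.11,.24],down(b)); c=read_camera("wrist"); np.savez("w1.npz",**c)
print(b,get_time(),(-c["R"].T@c["t"]).round(3),c["R"].round(2).tolist())
cv2.imwrite("pics/w1.png",cv2.resize(c["pixels"],(800,600),interpolation=cv2.INTER_CUBIC))
```

```text
[-0.22 -0.19  1.71 -0.    1.63 -2.21]
[-0.22 -0.19  1.71 -0.    1.63  0.94]
5.131268000863329 2.4 [ 0.572 -0.079  0.405] [[0.41, -0.91, -0.0], [-0.88, -0.39, 0.28], [-0.26, -0.11, -0.96]]
```

View pics/w1.png

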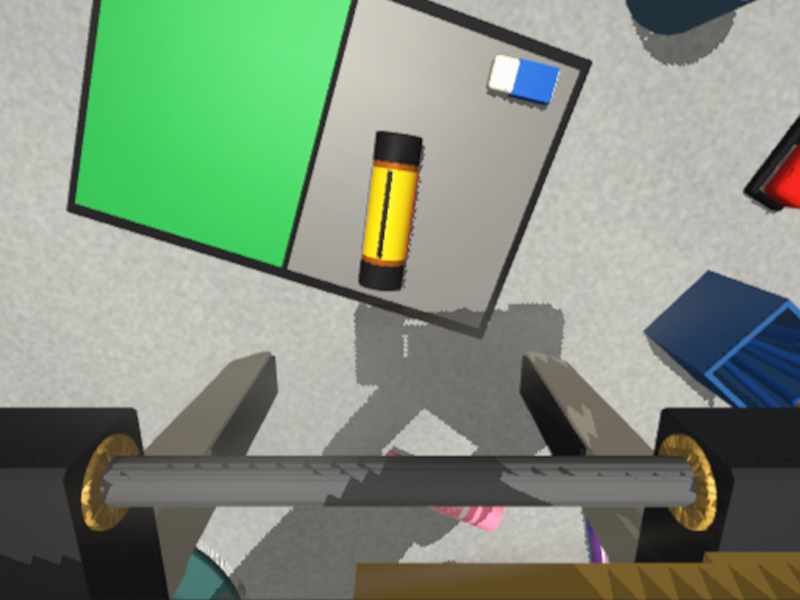

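The wrist view shows the tube at about (390,210) with the black line at x≈385, almost on top, so the label faces nearly straight down. That needs about 169 mm of rolling. I'll write a helper for tube pose and roll.

```bash
cat >> h.py <<'E'
def tube(c,box=None,zc=.024,r=.018):
    """centre xy, yaw and an unrolled picture (rows: -80..80 deg about the axis from up, + towards n; cols along tube -30..30 mm)"""
    im=c["pixels"];hsv=cv2.cvtColor(im,cv2.COLOR_BGR2HSV)
    m=cv2.inRange(hsv,(8,110,60),(36,255,255)); m=cv2.morphologyEx(m,cv2.MORPH_CLOSE,np.ones((15,15),np.uint8))
    if box: k=np.zeros_like(m);x0,y0,x1,y1=box;k[y0:y1,x0:x1]=1;m*=k
    n_,L,S,_=cv2.connectedComponentsWithStats(m)
    i=1+np.argmax(S[1:,4]); cs,_=cv2.findContours((L==i).astype(np.uint8),0,1)
    p=np.array([ray(c,u,v,zc)[:2] for u,v in max(cs,key=len)[:,0,:]])
    (cx,cy),(w,h),a=cv2.minAreaRect((p*1000).astype(np.float32)); 
    yaw=np.radians(a if w>h else a+90); yaw=(yaw+np.pi/2)%np.pi-np.pi/2
    ax=np.array([np.cos(yaw),np.sin(yaw)]);n=np.array([-ax[1],ax[0]])
    o=-c["R"].T@c["t"];H=o[2]-zc
    e=(p-o[:2])@n; q=np.arctan(np.percentile(e,[4,96])/H); off=H*np.tan(q.mean())
    s=(p-o[:2])@ax; xy=o[:2]+n*off+ax*(s.min()+s.max())/2
    psi=np.radians(np.arange(-80,81)); xs=np.linspace(-.03,.03,121)
    g=np.array([[proj(c,[*(xy+ax*x+n*r*np.sin(t)),zc+r*np.cos(t)]) for x in xs] for t in psi],np.float32)
    return xy,yaw,cv2.remap(im,g[...,0],g[...,1],cv2.INTER_LINEAR),(q[1]-q[0])*np.hypot(H,off),s.max()-s.min()
E
python3 - <<'E'
from h import *
c=np.load("w1.npz");c={k:c[k] for k in c}
xy,yaw,U,w,l=tube(c);print(xy.round(4),np.degrees(yaw).round(1),w,l)
prof=cv2.cvtColor(U,cv2.COLOR_BGR2GRAY)[:,50:72].mean(1);print(np.c_[np.arange(-80,81),prof][::5].round(0).tolist(),prof[30:130].argmin()-50)
def P(L,z):
    return np.array([ray(c,u,v,z,.64)[:2] for u,v in L])
M=P([(70,210),(285,270),(480,338),(590,63)],.006);print(M.round(4).tolist())
ey=M[0]-M[2];print("mat y dir",np.degrees(np.arctan2(ey[1],ey[0])),np.linalg.norm(ey),"x",np.degrees(np.arctan2(*(M[3]-M[2])[::-1])),np.linalg.norm(M[3]-M[2]))
print("pot",ray(c,720,300,.09,.64)[:2],"eraser",ray(c,525,80,.016,.64)[:2])
s=np.load("scene0.npz");print(ray(s,250,420,.09,.64)[:2])
cv2.imwrite("pics/u1.png",cv2.resize(U,None,fx=3,fy=3))
E
```

```text
[ 0.3394 -0.3808] -66.0 0.1273910701454132 0.45290218090181666
[[-80.0, 124.0], [-75.0, 118.0], [-70.0, 108.0], [-65.0, 100.0], [-60.0, 94.0], [-55.0, 90.0], [-50.0, 87.0], [-45.0, 85.0], [-40.0, 83.0], [-35.0, 82.0], [-30.0, 81.0], [-25.0, 80.0], [-20.0, 81.0], [-15.0, 80.0], [-10.0, 80.0], [-5.0, 80.0], [0.0, 79.0], [5.0, 78.0], [10.0, 79.0], [15.0, 79.0], [20.0, 79.0], [25.0, 81.0], [30.0, 82.0], [35.0, 83.0], [40.0, 84.0], [45.0, 84.0], [50.0, 85.0], [55.0, 85.0], [60.0, 85.0], [65.0, 85.0], [70.0, 85.0], [75.0, 85.0], [80.0, 87.0]] 6
[[0.4248, 0.1531], [0.449, -0.0269], [0.461, -0.2076], [0.6949, -0.1836]]
mat y dir 95.74018344472269 0.36253248008046707 x 5.841293718372881 0.23506528124735127
pot [ 0.57643906 -0.31885379] eraser [ 0.66207083 -0.14244825]
[ 0.55900263 -0.38779289]
```

View pics/u1.png

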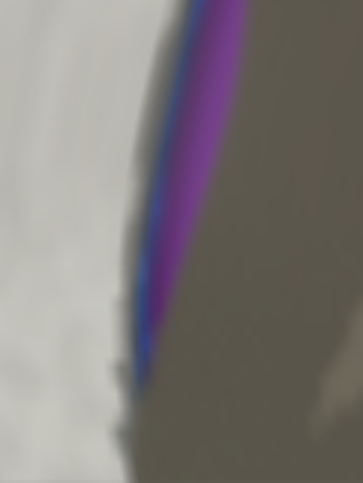

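That picked up the brown gripper part, so I'll limit the search to the upper image.

```bash
sed -i 's/box=None/box=(0,0,512,215)/' h.py
python3 - <<'E'
from h import *
c=np.load("w1.npz");c={k:c[k] for k in c}
xy,yaw,U,w,l=tube(c);print(xy.round(4),np.degrees(yaw).round(1),w,l)
g=cv2.cvtColor(U,cv2.COLOR_BGR2GRAY);prof=g[:,45:76].mean(1);print(prof[::5].round(0).tolist(),g[20:140].argmin(0)[30:90:6]-60)
C=np.array([.560,-.0153]);a=np.radians(5.8);X=np.array([np.cos(a),np.sin(a)]);Y=np.array([-X[1],X[0]])
print("mat coords",(xy-C)@X,(xy-C)@Y)
E
```

```text
[ 0.5296 -0.0892] 15.8 0.03485040892724528 0.0830596028718614
[94.0, 98.0, 106.0, 118.0, 132.0, 147.0, 162.0, 176.0, 187.0, 196.0, 204.0, 209.0, 213.0, 216.0, 219.0, 222.0, 222.0, 139.0, 55.0, 93.0, 195.0, 219.0, 217.0, 214.0, 211.0, 206.0, 200.0, 191.0, 181.0, 170.0, 162.0, 156.0, 152.0] [10  8  9 10 11  9 10  8  9 11]
mat coords -0.037708014342090326 -0.07040658142795117
```

```bash
cat >> h.py <<'E'
C=np.array([.560,-.0153]);A=np.radians(5.8);X=np.array([np.cos(A),np.sin(A)]);Y=np.array([-X[1],X[0]])
def nrm(y): return np.array([-np.sin(y),np.cos(y)])
def look(name=None,yaw=0.1,at=None,n=1):
    from plant import reach,read_camera,get_time
    if at is not None: reach([*(np.asarray(at)-nrm(yaw)*.05),.24],down(yaw))
    c=read_camera("wrist"); xy,yw,U,w,l=tube(c)
    if name: np.savez(name+".npz",**c); cv2.imwrite(f"pics/{name}.png",np.vstack([cv2.resize(c["pixels"],(512,384)),cv2.resize(U,(512,200))]))
    g=cv2.cvtColor(U,cv2.COLOR_BGR2GRAY)
    print("t",get_time(),"tube",xy.round(4),"yaw",np.degrees(yw).round(1),"w,l",round(w,4),round(l,4),"mat",((xy-C)@X).round(4),((xy-C)@Y).round(4))
    return xy,yw,g
E
python3 - <<'E'
from plant import *; from h import *
xy=np.array([.5296,-.0892]);y0=np.radians(15.8);y1=np.radians(-2.2)
s=xy-nrm(y0)*.050
reach([*s,.10],down(y0)); movel([*s,.016],feed=.12)
movel([*(xy-nrm(y0)*.03),.016],feed=.04,force_limit=10)
T1=xy+Y*.119; e=T1-nrm(y1)*.0255
print(movel([*e,.016],down(y1),feed=.05,force_limit=12),get_wrist_force().round(1))
x1,w1,_=look("p1")
movel([*(e-nrm(y1)*.01),.016],feed=.1);movel([*(e-nrm(y1)*.01),.12],feed=.2)
xy,yw,g=look("p2",y1,T1)
E
```

```text
False [-0.2 -0.8  0.9]
t 7.8833 tube [0.4901 0.0429] yaw 15.7 w,l 0.0357 0.0878 mat -0.0636 0.0649
t 9.4 tube [0.4926 0.0444] yaw 15.8 w,l 0.0344 0.0828 mat -0.061 0.0662
```

View pics/p2.png

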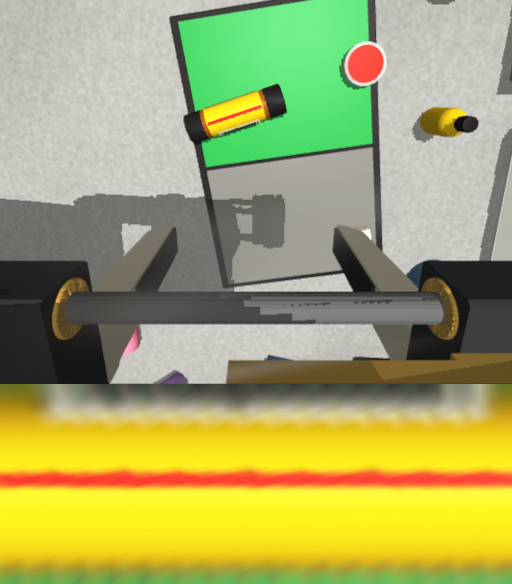

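The tube rolled straight (yaw still 15.8°) and coasted to mat (−0.061, 0.066). The red line is on top, so about 93° (29 mm) of rolling remains. The lower left end overhangs the green print's near edge. I'll nudge it along its axis from that end, staying on the mat, and then finish the roll.

Run:
```python
from plant import *; from h import *
xy=np.array([.4926,.0444]);y=np.radians(15.8);ax=np.array([np.cos(y),np.sin(y)])
b=y-np.pi/2
gripper_close(5)
s=xy-ax*.092
reach([*s,.10],down(b)); movel([*s,.017],feed=.12)
print(get_grip_width())
e=xy+ax*(.040-.060-.0075)
print(movel([*(e),.017],feed=.04,force_limit=15),get_wrist_force().round(1))
movel([*(e-ax*.02),.017],feed=.05);movel([*(e-ax*.02),.12],feed=.2)
open_jaws()
xy,yw,g=look("p3",y,xy+ax*.04)
```

```text
0.0005912429560556519
False [-0.3 -0.3 -0.4]
t 18.8333 tube [0.5332 0.056 ] yaw 15.7 w,l 0.0346 0.0825 mat -0.0194 0.0737
```

View pics/p3.png

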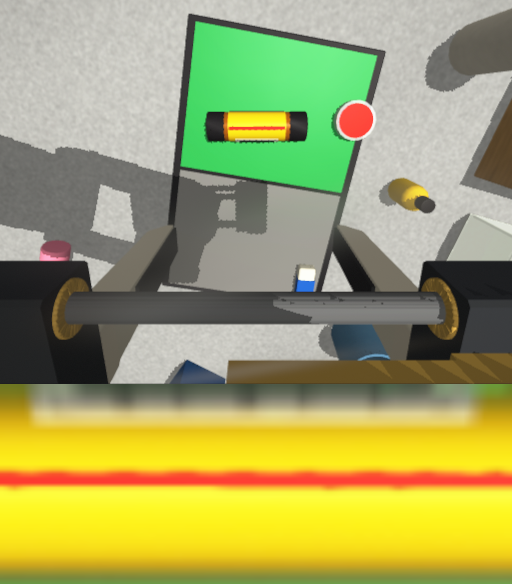

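Run:
```python
from plant import *; from h import *
xy=np.array([.5332,.0560]);y=np.radians(15.7);n=nrm(y)
s=xy-n*.045
reach([*s,.10],down(y)); movel([*s,.017],feed=.12)
movel([*(xy-n*.029),.017],feed=.04,force_limit=10)
e=xy+n*(.0255-.026)
print(movel([*e,.017],feed=.015,force_limit=15))
dwell(.3)
movel([*(e-n*.01),.017],feed=.1);movel([*(e-n*.01),.12],feed=.2)
xy,yw,g=look("p4",y,xy+n*.0255)
print(g[:,20:100].mean(1)[::5].round(0))
c=np.load("p4.npz");c={k:c[k] for k in c};U=tube(c)[2]
cv2.imwrite("pics/u4.png",cv2.resize(U,(600,580)))
```

```text
False
t 24.7083 tube [0.8317 0.1134] yaw -61.1 w,l 0.0326 0.1325 mat 0.2833 0.1006
[90. 87. 83. 79. 75. 73. 72. 72. 72. 72. 72. 72. 71. 71. 71. 71. 71. 72.
 72. 72. 72. 71. 40.  0.  0.  0.  0.  0.  0.  0.  9. 51. 71.]
```

View pics/u4.png

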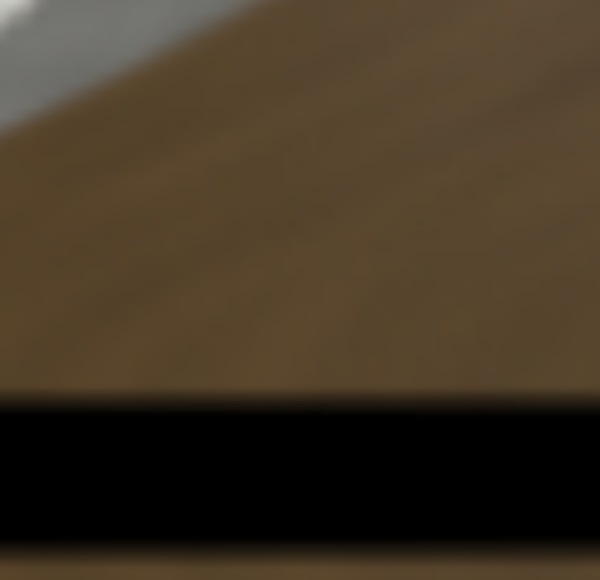

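Wrong component again: it picked the wooden box at upper right. I'll restrict the search to the middle of the image and reuse the stored frame.

```bash
sed -i 's/box=(0,0,512,215)/box=(170,30,345,215)/' h.py
python3 - <<'E'
from h import *
c=np.load("p4.npz");c={k:c[k] for k in c};xy,yw,U,w,l=tube(c)
print(xy.round(4),np.degrees(yw),w,l,((xy-C)@X).round(4),((xy-C)@Y).round(4))
h=cv2.cvtColor(U,cv2.COLOR_BGR2HSV); white=(h[...,1]<80)
r=np.where(white[:,35:86].mean(1)>.15)[0]-80; print(r.min(),r.max(),r)
k=np.where(white[60:100].mean(0)>.15)[0]; print(k.min()*.5-30,k.max()*.5-30)
cv2.imwrite("pics/p4b.png",np.vstack([c["pixels"],cv2.resize(U,(512,200))]))
E
```

```text
[0.5253 0.0828] 15.641023635864258 0.0344660910878986 0.08233527344117265 -0.0246 0.1011
-49 31 [-49 -48 -47 -46 -45 -44 -43 -42 -41 -40 -39 -38 -37 -36 -35 -34 -33 -32
 -31 -30 -29 -28 -27 -26 -25 -24 -23 -22 -21 -20 -19 -18 -17 -16 -15 -14
 -13 -12 -11 -10  -9  -8  -7  -6  -5  -4  -3  -2  -1   0   1   2   3   4
   5   6   7   8   9  10  11  12  13  14  15  16  17  18  19  20  21  22
  23  24  25  26  27  28  29  30  31]
-25.5 26.0
```

View pics/p4b.png

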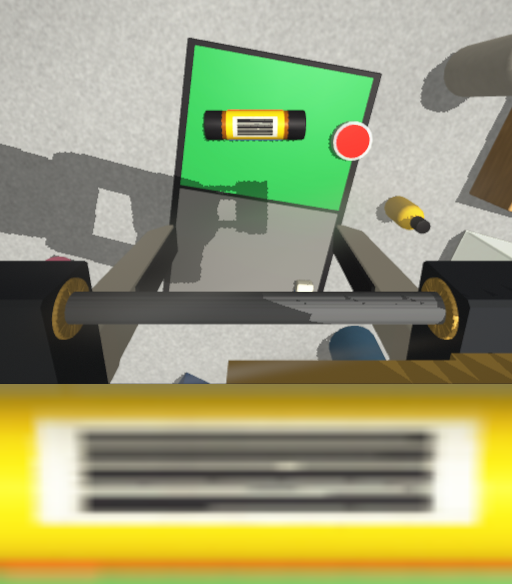

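The label is up, at a rough −5 to −9° roll. I'll refine this using the silhouette edges from the red-channel profile.

```bash
cat >> h.py <<'E'
def fine(c,xy,yw,verb=True):
    """roll of the label (deg, + towards n) and refined lateral offset"""
    ax=np.array([np.cos(yw),np.sin(yw)]);n=nrm(yw);o=-c["R"].T@c["t"];H=o[2]-.024
    e=np.arange(-.030,.0301,.00025)
    def prof(xs,z,f):
        g=np.array([[proj(c,[*(xy+ax*x+n*t),z]) for t in e] for x in xs],np.float32)
        return f(cv2.remap(c["pixels"],g[...,0],g[...,1],cv2.INTER_LINEAR).astype(float)).mean(0)
    R=prof(np.r_[np.linspace(-.037,-.030,8),np.linspace(.030,.037,8)],.024,lambda p:p[...,2]-p[...,0])
    W=prof(np.r_[np.linspace(-.024,-.0215,6),np.linspace(.0215,.024,6)],.042,lambda p:p[...,0])
    def cross(p):
        # steepest gradients, first and last half
        d=np.gradient(np.convolve(p,np.ones(5)/5,'same'));d[:6]=d[-6:]=0
        w=np.maximum(d,0)**4;v=np.maximum(-d,0)**4;return (e*w).sum()/w.sum(),(e*v).sum()/v.sum()
    if verb: print("R",R[::8].round(0).tolist());print("W",W[::8].round(0).tolist())
    el,eh=cross(R);u=(xy-o[:2])@n
    q=np.arctan((u+np.array([el,eh]))/H);off=H*np.tan(q.mean())-u
    def hit(t): # ray through (t at z=.042) onto the circle centred (off,.024)
        D=np.array([t+u,.042-o[2]]);D/=np.linalg.norm(D);P=np.array([0-u,o[2]])-0; P=np.array([-u-off,H])
        b=P@D;s=-b-np.sqrt(b*b-(P@P-.018**2));Q=P+s*D;return np.degrees(np.arctan2(Q[0],Q[1]))
    l=cross(W);a=[hit(t) for t in l]
    print("edges",el.round(4),eh.round(4),"diam",((q[1]-q[0])*np.hypot(H,u)).round(4),"off",off.round(4),"label edges",np.round(a,1),"roll",np.mean(a).round(1))
    return np.mean(a),xy+n*off
E
python3 - <<'E'
from h import *
c=np.load("p4.npz");c={k:c[k] for k in c};xy,yw,U,w,l=tube(c)
fine(c,xy,yw)
E
```

```text
R [-33.0, -32.0, -32.0, -31.0, -30.0, -34.0, 82.0, 162.0, 187.0, 202.0, 209.0, 213.0, 212.0, 206.0, 193.0, 184.0, 193.0, 203.0, 210.0, 212.0, 210.0, 204.0, 188.0, 124.0, -10.0, -31.0, -31.0, -31.0, -31.0, -31.0, -30.0]
W [104.0, 105.0, 105.0, 106.0, 106.0, 105.0, 106.0, 62.0, 69.0, 201.0, 218.0, 227.0, 233.0, 240.0, 241.0, 243.0, 245.0, 244.0, 241.0, 237.0, 130.0, 26.0, 24.0, 27.0, 99.0, 117.0, 117.0, 117.0, 118.0, 118.0, 118.0]
edges -0.0183 0.0166 diam 0.0348 off -0.0008 label edges [-35.1  31.7] roll -1.7
```

The label-edge search was contaminated by the background edge. I'll restrict it and take a closer view from directly above.

Run:
```python
s=open('h.py').read()
s=s.replace("def cross(p):","def cross(p,lim=.03):").replace("d[:6]=d[-6:]=0","d[:6]=d[-6:]=0;d[np.abs(e)>lim]=0").replace("l=cross(W)","l=cross(W,.0148)")
s=s.replace('print("edges"','print("u",u.round(4),"lab",np.round(l,4));print("edges"').replace("box=(170,30,345,215)","box=(130,10,390,240)")
open('h.py','w').write(s)
from h import *
c=np.load("p4.npz");c={k:c[k] for k in c};xy,yw,U,w,l=tube(c,(170,30,345,215));fine(c,xy,yw,False)
from plant import *
y=np.radians(15.7);n=nrm(y)
for k,(dn,z) in enumerate([(.079,.13),(.095,.16)]):
    movel([*(np.array([.5255,.082])-n*dn),z],down(y),feed=.15)
    c=read_camera("wrist");np.savez(f"p5{k}.npz",**c)
    xy,yw,U,w,l=tube(c);print(xy,np.degrees(yw),w,l); fine(c,xy,yw,False)
    cv2.imwrite(f"pics/p5{k}.png",np.vstack([c["pixels"],cv2.resize(U,(512,200))]))
print(get_time())
```

```text
u -0.0257 lab [-0.0135  0.0101]
edges -0.0183 0.0166 diam 0.0348 off -0.0008 label edges [-47.8  36.4] roll -5.7
[0.52570698 0.08225434] 15.648609161376957 0.03429614029086033 0.08413894406010716
u 0.0009 lab [-0.0133  0.01  ]
edges -0.0178 0.0171 diam 0.0348 off -0.0003 label edges [-47.3  35.9] roll -5.7
[0.52554437 0.08218743] 15.612016677856445 0.03507258920374977 0.08367969621950362
u 0.017 lab [-0.0133  0.0098]
edges -0.0179 0.0172 diam 0.035 off -0.0004 label edges [-45.6  35.9] roll -4.8
26.0917
```

View pics/p50.png

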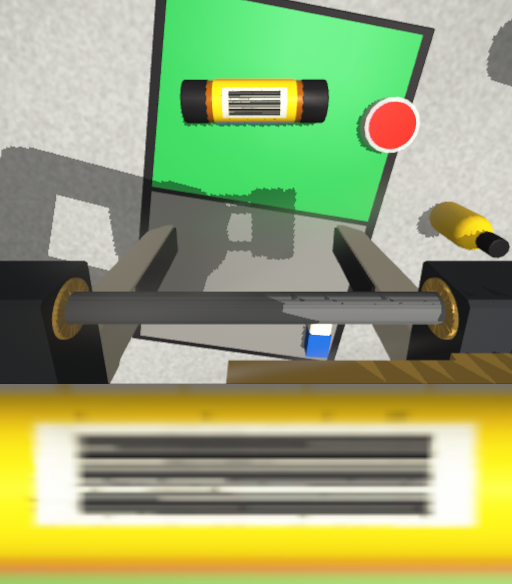

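The view shows the label up at (254,102), a few degrees toward the robot's right. Three frames agree on a roll of about −5.4°, which is 1.7 mm. I'll creep it forward closed-loop with the camera.

Run:
```python
from plant import *; from h import *
y=np.radians(15.65);n=nrm(y);T=np.array([.5256,.0821])
def meas():
    c=read_camera("wrist");xy,yw,U,w,l=tube(c)
    return fine(c,xy,yw,False),xy
s=T-n*.040
movel([*s,.10],down(y),feed=.15);movel([*s,.017],feed=.1)
movel([*(T-n*.0315),.017],feed=.03)
(r0,p0),x0=meas()
best=None
for k in range(8):
    d=.0285-.0007*k
    movel([*(T-n*d),.017],feed=.006);dwell(.15)
    (r,p),x=meas();mv=(p-p0)@n*1000;print("d",round(d,4),"moved",mv.round(2),((x-x0)@n*1000).round(2),"roll",r.round(1))
    if mv>1.3: break
e=T-n*d
movel([*(e-n*.012),.017],feed=.05);movel([*(e-n*.012),.10],feed=.2)
movel([*(T+n*.0015-n*.079),.13],down(y),feed=.15);dwell(.1);print(meas(),get_time())
```

```text
u -0.0479 lab [0.005  0.0101]
edges -0.0065 0.0188 diam 0.0248 off 0.0064 label edges [-4.7 11.4] roll 3.4
u -0.0497 lab [0.0041 0.0095]
edges -0.0105 0.0177 diam 0.0272 off 0.004 label edges [ 0.4 17.2] roll 8.8
d 0.0285 moved -1.51 0.91 roll 8.8
u -0.0506 lab [0.0052 0.0108]
edges -0.0141 0.0183 diam 0.031 off 0.0026 label edges [ 8.2 25.4] roll 16.8
d 0.0278 moved -3.06 0.76 roll 16.8
u -0.0503 lab [0.0067 0.0104]
edges -0.011 0.0185 diam 0.0284 off 0.0041 label edges [ 8.1 19.3] roll 13.7
d 0.0271 moved -0.46 1.8 roll 13.7
u -0.05 lab [0.0052 0.0104]
edges -0.0169 0.018 diam 0.0333 off 0.0011 label edges [12.8 28.7] roll 20.8
d 0.0264 moved -2.56 2.75 roll 20.8
u -0.05 lab [0.0085 0.012 ]
edges -0.0092 0.0189 diam 0.0273 off 0.0052 label edges [10.2 21. ] roll 15.6
d 0.0257 moved 2.29 3.52 roll 15.6
u 0.0015 lab [-0.0115  0.0119]
edges -0.0179 0.0169 diam 0.0348 off -0.0005 label edges [-38.5  44.7] roll 3.1
((np.float64(3.0905776383105383), array([0.52511109, 0.08422107])), array([0.52497647, 0.08470318])) 32.5583
```

The label is now within about 3° of straight up, so I'll move on to the scanner.

Run:
```python
from plant import *; from h import *
b=np.radians(-92.5)
reach([.47,.371,.25],down(b)); c=read_camera("wrist"); np.savez("w6.npz",**c);print(get_time(),get_qpos().round(2),(-c["R"].T@c["t"]).round(3))
cv2.imwrite("pics/w6.png",cv2.resize(c["pixels"],(800,600),interpolation=cv2.INTER_CUBIC))
```

```text
34.7833 [ 0.63 -0.06  1.57 -0.    1.63  2.24] [0.549 0.367 0.415]
```

View pics/w6.png

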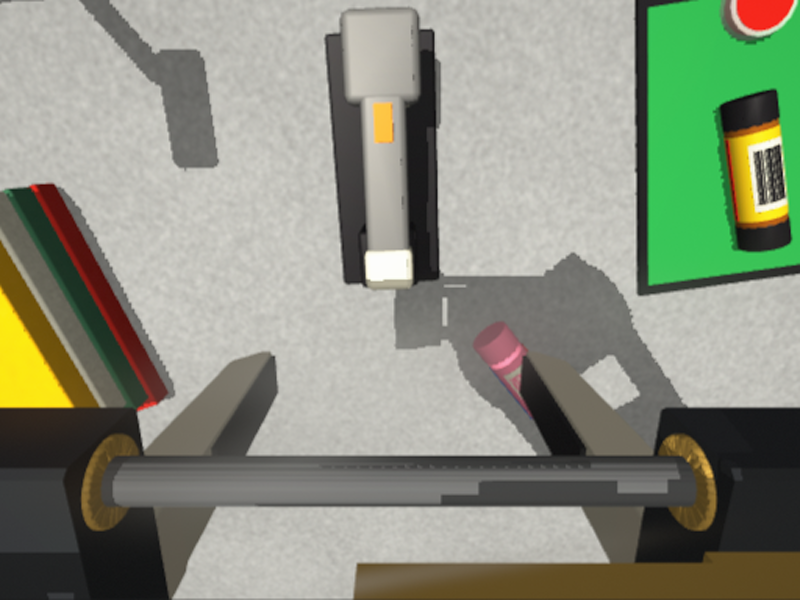

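The view shows the scanner from above: head at x 343–418 and rows 10–98, handle centreline (383.5,105) to (387,240), end cap at (388,281).

Run:
```python
from h import *
c=np.load("w6.npz");c={k:c[k] for k in c}
P=lambda u,v,z=.086:ray(c,u,v,z,.64)[:2]
for q in [(383.5,105),(387,240),(388,281),(362,105),(405,105),(366,240),(408,240)]: print(q,P(*q).round(4))
a,b=P(387,240),P(383.5,105);d=(b-a)/np.linalg.norm(b-a);print("yaw",np.degrees(np.arctan2(d[1],d[0])))
e=P(388,281);print("window from end",(e+d*.153).round(4),"grip",(e+d*.087).round(4))
for z in(.068,.078,.086): print(z,"head",P(381,10,z),P(380,98,z),P(343,98,z),P(418,98,z))
D=c["depth"]
def w(u,v):
    u,v=int(u*.64),int(v*.64);z=D[v,u];return c["R"].T@(np.array([(u-c["cx"])/c["fx"]*z,(v-c["cy"])/c["fy"]*z,z])-c["t"])
for q in [(385,170),(380,50),(388,265),(335,200),(387,220)]: print(q,w(*q).round(4))
print("stand plate z.008",[P(*q,.008).round(4).tolist() for q in [(327,35),(434,30),(345,283),(440,278)]])
```

```text
(383.5, 105) [0.5823 0.3754]
(387, 240) [0.4952 0.3776]
(388, 281) [0.4659 0.3784]
(362, 105) [0.5829 0.3892]
(405, 105) [0.5817 0.3616]
(366, 240) [0.4958 0.3922]
(408, 240) [0.4946 0.3631]
yaw -1.4544231953930413
window from end [0.6188 0.3745] grip [0.5529 0.3762]
0.068 head [0.64100892 0.37445101] [0.58863718 0.37799454] [0.58974645 0.40291649] [0.58749806 0.35240197]
0.078 head [0.63836146 0.3742377 ] [0.58750075 0.37767899] [0.58857802 0.40188189] [0.5863945  0.35282483]
0.086 head [0.63624349 0.37406706] [0.58659162 0.37742655] [0.58764328 0.40105421] [0.58551165 0.35316311]
(385, 170) [0.5427 0.3768 0.0841]
(380, 50) [0.6143 0.3759 0.0852]
(388, 265) [0.4781 0.3779 0.0868]
(335, 200) [0.5492 0.3671 0.4146]
(387, 220) [0.5096 0.3774 0.0853]
stand plate z.008 [[0.6419, 0.4179], [0.6416, 0.3361], [0.446, 0.419], [0.4468, 0.3354]]
```

```bash
cat >> h.py <<'E'
def head(c,zt):
    D=c["depth"];v,u=np.mgrid[:384,:512];z=D
    Q=np.stack([(u-c["cx"])/c["fx"]*z,(v-c["cy"])/c["fy"]*z,z],-1)-c["t"];W=Q@c["R"]
    m=(np.abs(W[...,2]-zt)<.008)&(D>0);m=cv2.morphologyEx(m.astype(np.uint8),cv2.MORPH_OPEN,np.ones((9,9)))
    m[260:]=0; n_,L,S,_=cv2.connectedComponentsWithStats(m); i=1+np.argmax(S[1:,4]); k=L==i
    rows=[r for r in range(260) if k[r].sum()>0]; wd={r:W[r][k[r]][:,1] for r in rows}
    hr=[r for r in rows if np.ptp(wd[r])>.037]; hd=[r for r in rows if .015<np.ptp(wd[r])<.034]
    P=np.concatenate([W[r][k[r]] for r in hr]); l,h=np.percentile(P,[1,99],axis=0)
    hc=np.array([W[r][k[r]][:,:2].mean(0) for r in hd]); f=np.polyfit(hc[:,0],hc[:,1],1)
    hz=np.concatenate([W[r][k[r]] for r in hd]); zs=np.polyfit(hz[:,0],hz[:,2],1)
    print("head lo",l.round(4),"hi",h.round(4),"mid",((l+h)/2).round(4),"handle yaw",np.degrees(np.arctan(f[0])).round(2),"x",hc[:,0].min().round(4),hc[:,0].max().round(4),"pitch slope",zs[0].round(3))
E
python3 - <<'E'
from h import *
c=np.load("w6.npz");head({k:c[k] for k in c},.086)
from plant import *
b=np.radians(-91.0)
print(ik([.459,.0855,.148],down(b)), ik([.546,.3768,.054],down(b)))
E
```

```text
head lo [0.5855 0.3519 0.0797] hi [0.6335 0.4001 0.0865] mid [0.6095 0.376  0.0831] handle yaw -0.17 x 0.4597 0.6377 pitch slope -0.009
[ 1.29520533e-01 -3.26101819e-01  1.96384869e+00 -4.44089210e-16
  1.50384578e+00  1.71777015e+00] [ 5.65609368e-01  1.80416582e-01  1.64235594e+00 -4.44089210e-16
  1.31882013e+00  2.15385899e+00]
```

Run:
```python
from plant import *; from h import *
b=np.radians(-90.6);g=np.array([.5445,.3767])
reach([*g,.15],down(b)); movel([*g,.054],feed=.08)
gripper_close(30); print(get_grip_width(),get_grasp_force())
movel([*g,.074],feed=.04); movel([*g,.20],feed=.15)
c=read_camera("wrist");np.savez("w7.npz",**c);print(get_time(),get_grip_width(),get_tool_pos().round(4),get_wrist_force().round(1))
head(c,.086+.146)
```

```text
0.02957547132663173 29.999661147594452
39.3917 0.030085912043112017 [0.5442 0.3765 0.1985] [-0.3 -0.1 -1.6]
head lo [0.5501 0.3515 0.2253] hi [0.6377 0.3991 0.2351] mid [0.5939 0.3753 0.2302] handle yaw -0.81 x 0.556 0.5848 pitch slope 0.011
```

Run:
```python
from plant import *; from h import *
T=[.4587,.0850]
movel([*T,.20],feed=.18); movel([*T,.149],feed=.06); dwell(.5)
t0=get_time();p=get_tool_pos();f=get_wrist_force();dwell(1.6)
print(get_time()-t0,p.round(4),get_tool_pos().round(4),f.round(1),get_ee_rot().round(3).tolist())
c=read_camera("wrist");np.savez("w8.npz",**c);head(c,.086+.095)
movel([*T,.20],feed=.1)
g=[.5445,.3767]
movel([*g,.20],feed=.18); movel([*g,.075],feed=.12); 
print(movel([*g,.0545],feed=.025,force_limit=8),get_tool_pos().round(4),get_wrist_force().round(1),get_time())
```

```text
1.6000000000000014 [0.4587 0.085  0.1491] [0.4587 0.085  0.149 ] [-0.4  0.3 -1.8] [[1.0, -0.01, 0.0], [-0.01, -1.0, 0.0], [0.0, -0.0, -1.0]]
head lo [0.4646 0.0605 0.175 ] hi [0.5523 0.109  0.1849] mid [0.5084 0.0847 0.1799] handle yaw -0.63 x 0.4716 0.4992 pitch slope 0.01
False [0.5446 0.3767 0.0547] [ 0.  -0.5 -1.4] 49.0417
```

Run:
```python
from plant import *; from h import *
g=[.5445,.3767]
print(movel([*g,.0535],feed=.01,force_limit=6),get_tool_pos().round(4),get_wrist_force().round(1))
open_jaws();dwell(.2);movel([*g,.15],feed=.12)
b=np.radians(-92.5);reach([.47,.371,.25],down(b));c=read_camera("wrist");np.savez("w9.npz",**c);head(c,.086)
y=np.radians(15.65);n=nrm(y)
movel([.47,.30,.25],feed=.3)
reach([*(np.array([.5251,.0842])-n*.079),.13],down(y));dwell(.1)
c=read_camera("wrist");xy,yw,U,w,l=tube(c);print(xy,np.degrees(yw),((xy-C)@X).round(4),((xy-C)@Y).round(4));fine(c,xy,yw,False)
print(get_time())
a=np.load("w6.npz")["pixels"].astype(int);d=np.load("w9.npz")["pixels"].astype(int)
q=np.abs(a-d).max(2)[0:190,200:290];print("changed px at stand",(q>40).sum())
```

```text
False [0.5447 0.3769 0.054 ] [ 0.3 -0.   3.8]
head lo [0.5846 0.3521 0.0799] hi [0.6369 0.4005 0.0866] mid [0.6107 0.3763 0.0832] handle yaw -0.32 x 0.4606 0.5822 pitch slope -0.008
[0.52484865 0.08500074] 16.26574325561523 -0.0248 0.1033
u 0.0013 lab [-0.0119  0.0115]
edges -0.0181 0.0167 diam 0.0347 off -0.0007 label edges [-39.3  43.8] roll 2.3
54.8
changed px at stand 92
```

Run:
```python
from plant import *
print(job_done(),get_time())
```

```text
the job is handed in; nothing more can be done
the job is handed in; nothing more can be done
```

The job is handed in, with no verdict returned: the tube lies wholly on the green half, label up to within about 2–3°; the scanner was held steady for 2 s about 6 cm above the label and put back within a millimetre or two, at about 55 s; I also slid the tube about 4 cm along its axis, without lifting it, to clear the green half's near edge.

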